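Hold a spring clip open around the recipe board's edge

ROBOT

A 6-joint arm with a two-finger parallel gripper is mounted at the origin on the work surface. World frame = base frame: x ahead of the robot, y to its left, z up, the work surface at z = 0. Lengths are in m, angles in rad, forces in N, time in s.
With the tool pointing down it reaches from about 0.35 to 0.85 m from the base axis. Payload 8.1 kg.
Tool frame: the origin (TCP) lies at the centre of the arm's flange, where the gripper is bolted on; the fingertips stand 186 mm ahead of it and the grasp point (between the pads) lies 167 mm ahead of it; z points along the fingers, y is the line along which they close (so a half turn about z gives the same grasp; the last joint's range is limited). The gripper opens to 93 mm and grips with 3 to 60 N. Pads are 15 mm wide; open, the fingers measure 128 mm over their backs; the gripper's body (75 mm by 188 mm) begins 65 mm behind the grasp point.
Start: joints at [-1.199, 0.13, 1.488, -0, 1.523, -0.085], TCP at [0.265, -0.538, 0.405] pointing down, gripper open.
Joint ranges: [-2.96, 2.96], [-0.89, 2.26], [0.02, 2.5], [-1.34, 4.48], [0, 2.73], [-2.66, 2.66]. Speed limits (rad/s): [2.39, 2.39, 2.79, 3.14, 3.14, 3.14].

INTERFACE

Orientations are given as a rotation vector (axis times angle).
In Python, from plant import robot gives the robot as it stands.
- The arm moves only by the tool apply_moves, never from a script. Its argument "series" is a list of rows, each a list of 2 entries, a list of its own where there are three numbers: the shift along the tool's x, y, z in mm, then the turn, a rotation vector about the tool's x, y, z in rad. A call has 1 to 12 rows; each row shifts and turns the commanded pose from where the row before left it, along the tool's axes as they then stand; what a row does not reach is not made up. A row lasts 1/12 s, in which the tool goes at most 41.7 mm and 7.16 degrees, less where a joint would pass 70% of its speed; a pose out of reach is approached as far as the arm can. A call is refused whole if a number of a shift passes 41.7 or a number of a turn 0.125, either way. A call with a gripper value outside its range is refused whole. "claw" is the opening, from 0 (shut) to 1 (fully open), set as the call begins (left out, the last holds). The fingers move at their own pace and stop on an object; "newtons" is the grip in N (left out, the last holds). Time passes only in rows, so rows that do not move let the fingers close. It gives the time, the measured TCP pose, the force, the opening and the grip force at its end, in the units of the state.
- robot.read_state(): the state, without advancing time (a new reading comes with each control period).
- robot.read_camera(name): name is "side" or "top" or "wrist"; returns (picture, depth): 480x640x3 uint8, blue, green, red; 480x640 float32, m along the optical axis (not along the pixel's ray), 0 where there is no reading.
- robot.calibration(name): a dict with "fx", "fy", "cx", "cy" (pixels), "extrinsics" (4x4, takes a point from world to camera coordinates). Camera axes: x right, y down, z forward; pixel columns grow to the right and rows downward; lengths in m; the calibration is good to about 2 mm. The wrist camera is an equidistant fisheye: a pixel r from the principal point sees the ray r / f radians off the axis. A picture is of the moment at which its call begins: read the wrist's pose just before it. calibration takes no time and is no camera call; for the wrist camera it gives the pose at the moment of the call.
- robot.close_job(): hands the job in; it is judged then, once.
The state is a dict: "t": time; "q": joint angles; "dq": joint speeds; "joint_torque": joint torques, N m; "tool_pos": TCP position; "orientation": TCP orientation; "force": force on the tool from outside, world axes, zero at the start; "wrist_torque": the same for the moment, N m; "opening": finger opening in m; "gripper_force": force on a finger pad.
Only numpy, scipy, OpenCV 4.12 (cv2) and the standard library are available. Lean on these libraries where they do the work, as an engineer would, in place of code of your own. Each camera call takes 0.05 s, during which the arm holds its last target. There are 200 camera calls.

TASK

Take the small recipe board off its sloped rest, stand it upright on its thin bottom edge in the slot of the wooden stand (same edge up as now) and let go of it. Then squeeze open the spring clip that is parked on the rim of the wooden spice box, lift it off and lower it over the middle of the board's top edge, until the edge is about two centimetres deep between the gaping jaws and nothing of the clip or the hand touches the board. Finish holding the clip there, squeezed wide open so that a second card could be slipped in; do not let go of it, and do not push the other kitchen things around.

Things in the scene. Friction and masses are not known exactly. Their poses are not given: they have to be found in the camera images.
- board_center (a point): Centre of the loose plywood recipe board, 8 mm thick (its x), 110 mm wide (y), 120 mm high (z, to its top edge), 70 g. It starts leaning back 0.6 rad off upright on the sloped rest, top edge away from the robot, 119 mm above the table. The rest backs only its lower 68 mm: above that both faces are free and can be pinched across the thickness with the hand tilted along the board.
- board_top (a point): Middle of the board's top edge, 60 mm from its centre along its z; same axes.
- rest: The fixed sloped wooden rest on which the board leans, about 100 x 100 mm, 85 mm high; origin on the table under its middle, the lip on its -x side, the top on its +x side. Spice box and rest may change sides (left or right of the stand).
- slot (a point): Middle of the floor of the groove in the fixed wooden stand, 12 mm above the table. The stand is 70 mm (x) by 150 mm (y), 42 mm high; the groove runs along y, open at both ends, 10 mm wide, 30 mm deep, its top 6 mm flaring at 45 degrees to 22 mm. The board standing in it rests on the groove's floor, its top 132 mm above the table, leaning at most 0.09 rad.
- box_wall (a point): Middle of the top of the near wall of the fixed open wooden spice box (120 mm in x, 160 mm in y, 75 mm high, walls 6 mm thick); this wall runs along y. Low jars stand in the box, below its rim.
- clip_pivot (a point): Pivot of the loose spring clip (65 g, like a big clothes peg, jaws down), parked clamped on the box's near wall, pivot 25 mm above the wall's top. x: across its handles and jaws; y: along its 40 mm width; z: up to the handles. Handles reach 40 mm up, jaws 47 mm down; free space between the jaws up to 6 mm below the pivot. The frame leans with the -x half, by half the opening.
- clip_handles (a point): The place to pinch: mid-way between the round ends (8 mm thick) of the two handles, 36 mm above the pivot. The handles measure 52 mm over their ends when clamped on the wall and about 31 mm when fully squeezed; squeezing them along the clip's x spreads the jaws.
- jaw_a (a point): Inner face of the tip of the -x jaw, 46 mm below the pivot (1 mm above its very end).
- jaw_b (a point): The same on the +x jaw.
- clip_jaw (a joint): Opening angle of the clip, rad: about 0 as parked on the 6 mm wall, -0.1 with the jaws shut, 0.55 fully open (stop). Gap between the jaw tips is about 6 mm + 45 mm x angle (30 mm fully open). A spring closes it: about 4 N on each handle end at 0, 9 N at fully open.
- can: Bystander, to be left alone: food can, 66 mm across, 85 mm high; origin under its centre
- jar: Bystander, to be left alone: glass spice jar, 44 mm across, 70 mm high; origin under its centre
- cup: Bystander, to be left alone: white cup, 76 mm across, 85 mm high; origin under its centre
- ramekin: Bystander, to be left alone: small white bowl, 76 mm across, 40 mm high; origin under its centre
- carton: Bystander, to be left alone: cardboard carton, 50 x 90 mm, 80 mm high; origin under its centre
- spoon: Bystander, to be left alone: wooden spoon, 200 mm long, lying flat at the left; origin at its middle
- tin: Bystander, to be left alone: small steel pot, 70 mm across, 50 mm high; origin under its centre
There are look-alikes about, which are no part of the job. What is shaped like the part that bears clip_pivot but blue is not meant.

How it is judged:
On the way, in this order (a step that is already met when the one before it is completed fails the run):
1. the board stands upright on its bottom edge in the slot, let go (angle between board_center's own z axis and vertical below 0.13 rad and z of board_center in the frame of slot between 0.056 and 0.064 m and x of board_center in the frame of slot between -0.012 and 0.012 m and y of board_center in the frame of slot between -0.035 and 0.035 m and contact force between the arm and board below 0.1 N and linear speed of board below 0.03 m/s), for 0.2 s.
2. the clip is squeezed open and lifted off the spice box (value of joint clip_jaw above 0.3 rad and height (world z) of clip_pivot above 0.13 m and contact force between clip and spice_box below 0.1 N and contact force between the fingers and clip above 1 N), for 0.1 s.
At the end, for the whole second after the job is handed in: Board upright (0.13 rad) on the slot floor within 35 mm of its middle; fingers hold the clip open (over 0.35 rad), a jaw tip each side of the board, 2 mm clear of its faces, 10 mm below its top edge, within 35 mm of mid-width; clip and hand touch no board, clip no stand (angle between board_center's own z axis and vertical below 0.13 rad and z of board_center in the frame of slot between 0.056 and 0.064 m and x of board_center in the frame of slot between -0.012 and 0.012 m and y of board_center in the frame of slot between -0.035 and 0.035 m and ((x of jaw_a in the frame of board_center below -0.006 m and x of jaw_b in the frame of board_center above 0.006 m) or (x of jaw_a in the frame of board_center above 0.006 m and x of jaw_b in the frame of board_center below -0.006 m)) and z of each of jaw_a, jaw_b in the frame of board_center below 0.05 m and y of jaw_a in the frame of board_center between -0.035 and 0.035 m and y of jaw_b in the frame of board_center between -0.035 and 0.035 m and value of joint clip_jaw above 0.35 rad and contact force between the fingers and clip above 1 N and contact force between each of clip, the arm and board below 0.2 N and contact force between clip and stand below 0.2 N and linear speed of board below 0.03 m/s); the arm keeps its last pose, push and grip.
It fails at once if another kitchen thing is moved more than 40 mm (distance of any of can, jar, cup, ramekin, carton, spoon, tin from where it was at the start of the episode above 0.04 m).
It also fails if it takes over 54 s, if anything falls off the work surface, if the arm or the gripper's body presses on something with over 40 N, if the wrist force passes 120 N, or if a joint passes its speed limit or range.

## Working session

There is one attempt and no reset: what is moved stays moved. The work goes in short steps, Python scripts to look and compute and a tool call to move; the robot and the scene stay as the last step left them, time stands still between calls to the robot, and variables do not carry over. Pictures are saved under pics/ and viewed, at most 10 in all, crops included, and the job is handed in when it is done.

Besides the shell and the picture viewer there is one more tool, called after ">>>" by a JSON object that holds its "fn" and its "kwargs", one argument or row to a line. apply_moves: Moves the arm, as the interface text tells. Its arguments: {"type":"object","properties":{"series":{"type":"array"},"claw":{"type":"number"},"newtons":{"type":"number"}},"required":["series"]}

```bash
mkdir -p pics; ls; python3 - <<'E'
from plant import robot
import cv2,numpy as np
s=robot.read_state();print({k:np.round(v,3) for k,v in s.items()})
for n in("top","side"):
    c=robot.calibration(n);print(n,c["fx"],c["fy"],c["cx"],c["cy"],np.round(c["extrinsics"],3).tolist())
    p,d=robot.read_camera(n);cv2.imwrite(f"pics/{n}0.png",p);np.savez(f"{n}0.npz",p=p,d=d,**c)
E
```

```text
pics
{'t': np.float64(0.0), 'q': array([-1.199,  0.131,  1.489, -0.   ,  1.523, -0.085]), 'dq': array([-0.   , -0.001, -0.001,  0.001,  0.   ,  0.   ]), 'joint_torque': array([ 2.0000e-03, -5.5983e+01, -4.9176e+01,  7.7000e-02,  3.5000e-02,
       -0.0000e+00]), 'tool_pos': array([ 0.265, -0.538,  0.404]), 'orientation': array([-3.058, -0.711,  0.   ]), 'force': array([ 0.785, -0.704, -0.083]), 'wrist_torque': array([-0.007,  0.033,  0.041]), 'gripper_force': np.float64(0.0), 'opening': np.float64(0.093)}
top 593.2115479189093 593.2115479189093 335.1126641885968 238.54513923448752 [[-0.016, -1.0, 0.016, 0.003], [-0.995, 0.015, -0.096, 0.576], [0.096, -0.017, -0.995, 1.428], [0.0, 0.0, 0.0, 1.0]]
side 474.1916535617017 474.1916535617017 324.2284674355039 247.9080319341332 [[-0.936, -0.353, 0.011, 0.534], [-0.27, 0.694, -0.667, 0.236], [0.227, -0.627, -0.745, 1.26], [0.0, 0.0, 0.0, 1.0]]
```

View pics/top0.png

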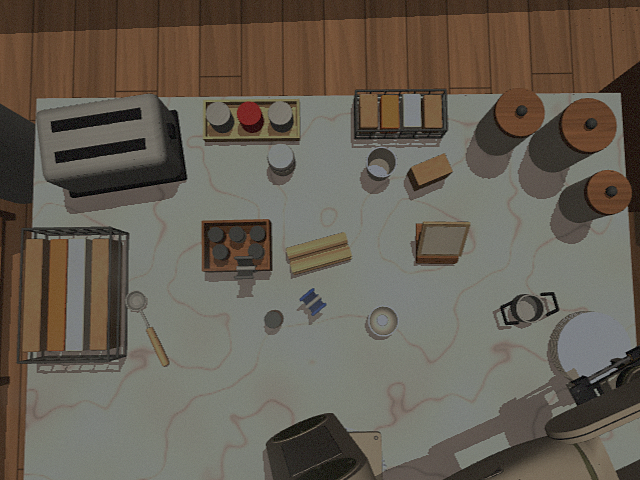

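View pics/side0.png

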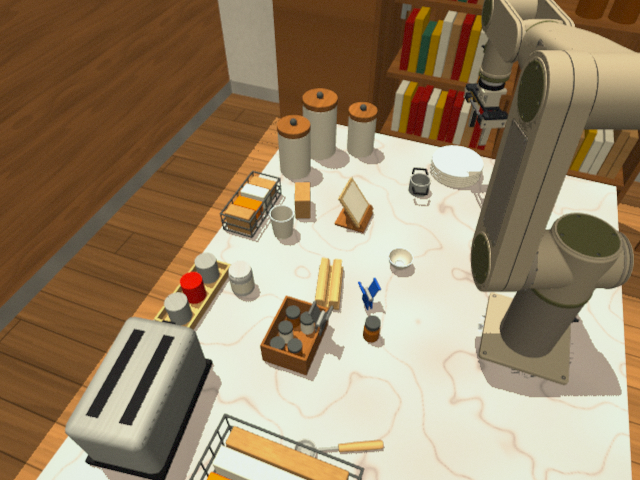

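Top picture: the spice box is at (237,246) with a grey clip at (245,267) on its near wall, the stand at (319,252), and the board on its rest at (443,240). There are two clip candidates: the grey one at (245,267), and a blue one at (313,301) standing on the table. The grey one fits because it sits on the box rim and isn't blue. I'll confirm this in a crop.

```bash
cat > h.py <<'E'
import numpy as np,cv2
from scipy.spatial.transform import Rotation as R
def cloud(f):
    z=np.load(f);d=z["d"];v,u=np.mgrid[0:480,0:640]
    P=np.stack([(u-z["cx"])/z["fx"]*d,(v-z["cy"])/z["fy"]*d,d],-1)
    E=z["extrinsics"];W=(P-E[:3,3])@E[:3,:3]
    W[d==0]=np.nan
    return z["p"],W
E
python3 - <<'E'
from h import *
p,W=cloud("top0.npz")
cv2.imwrite("pics/crop1.png",cv2.resize(p[200:340,200:480],None,fx=2.85,fy=2.85,interpolation=cv2.INTER_CUBIC))
def sub(a,b,c,d): return W[b:d,a:c].reshape(-1,3),p[b:d,a:c].reshape(-1,3)
print("table z",np.nanmedian(W[360:400,200:260,2]))
# stand
w,_=sub(280,228,358,280);m=(w[:,2]>.036)&(w[:,2]<.05);q=w[m]
r=cv2.minAreaRect((q[:,:2]*1000).astype(np.float32));print("stand",r,np.median(q[:,2]),len(q))
c=cv2.boxPoints(r);print(c)
# box
w,_=sub(195,212,278,280);m=(w[:,2]>.066)&(w[:,2]<.082);q=w[m]
print("box",cv2.minAreaRect((q[:,:2]*1000).astype(np.float32)))
# clip
w,_=sub(225,245,265,285);m=w[:,2]>.084;q=w[m];print("clip",len(q),q.mean(0),q.min(0),q.max(0),cv2.minAreaRect((q[:,:2]*1000).astype(np.float32)))
m=w[:,2]>.125;q=w[m];print("clip handles",len(q),q.mean(0),cv2.minAreaRect((q[:,:2]*1000).astype(np.float32)))
# board
w,_=sub(405,215,480,265);m=(w[:,2]>.04);q=w[m]
for i in range(6):
    c=np.nanmean(q,0);u,s,vt=np.linalg.svd(q-c,full_matrices=False);n=vt[2]*np.sign(vt[2][2]);e=abs((q-c)@n);q=q[e<max(.003,np.median(e)*2.5)]
print("board",len(q),c,n,"tilt",np.arccos(n[0:3]@[0,0,1]),np.arctan2(n[1],n[0]));z=q
b=np.c_[0*n[:1]];az=np.arctan2(-n[1],-n[0]);yb=np.array([-np.sin(az),np.cos(az),0]);zb=np.cross(n,yb)
print("extents",yb,zb,np.ptp(q@yb),np.percentile(q@yb,[1,99]),np.percentile(q@zb,[1,99]),"n.c",n@c, "max z",np.percentile(q[:,2],[1,99]))
rr=cv2.minAreaRect((np.c_[(q-c)@yb,(q-c)@zb]*1000).astype(np.float32));print(rr)
E
```

```text
table z 9.91416144131235e-05
stand ((542.3696899414062, 34.536251068115234), (60.136070251464844, 150.0683135986328), 14.797073364257812) 0.04166268779966615 1195
[[494.13538   99.40275 ]
 [532.4623   -45.688778]
 [590.604    -30.330246]
 [552.2771   114.76128 ]]
box ((558.144775390625, 231.1638641357422), (126.56580352783203, 160.48895263671875), 0.25456252694129944)
clip 390 [0.50506842 0.20278302 0.12234923] [0.47898933 0.18193138 0.08890818] [0.52939907 0.22502215 0.14623951] ((504.19085693359375, 203.53359985351562), (43.09274673461914, 50.3162727355957), 89.85444641113281)
clip handles 178 [0.5052929  0.20345117 0.13662047] ((504.19085693359375, 203.53359985351562), (43.09274673461914, 50.3162727355957), 89.85444641113281)
board 1113 [ 0.57189997 -0.26169533  0.08333687] [-0.81706261  0.02045454  0.576186  ] tilt 0.9567418389766131 3.116563647688688
extents [0.02502639 0.99968679 0.        ] [-0.57600553  0.01441986 -0.8173186 ] 0.1111646386780756 [-0.30099915 -0.19292555] [-0.44960714 -0.34941598] n.c -0.4246134073055631 max z [0.04118698 0.12259716]
((0.2738761901855469, 1.6754379272460938), (103.73905181884766, 111.2408218383789), 89.03132629394531)
```

View pics/crop1.png

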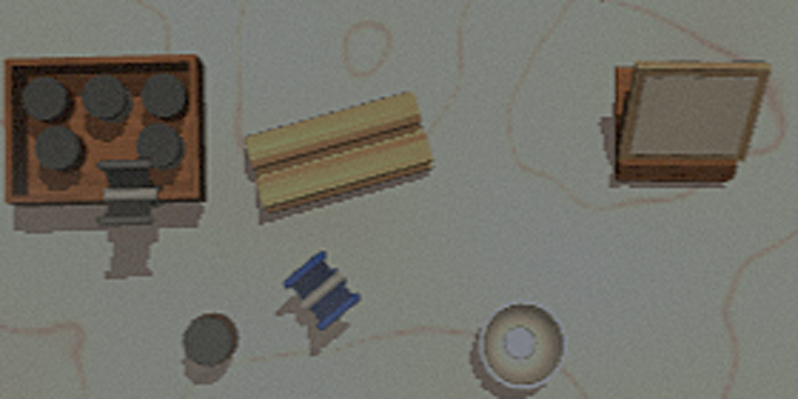

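The crop confirms it: the grey clip (crop 130,190) sits on the box's near wall, and the blue one (320,290) is a decoy. Next I'll measure the groove axis, the rest's side profile and the clip more closely.

```bash
cat >> h.py <<'E'
def moveplan(p,rv,pt,Rt):
    "rotation first (in place), then straight shift, both in tool axes"
    Rc=R.from_rotvec(rv);w=(Rc.inv()*Rt).as_rotvec();s=Rt.inv().apply(np.array(pt)-p)*1000
    print("turn",w.round(4),"shift(mm, after turn)",s.round(1),"|s|",np.linalg.norm(s).round(1))
def Rxz(x,z):
    z=np.array(z)/np.linalg.norm(z);y=np.cross(z,x);y/=np.linalg.norm(y);return R.from_matrix(np.c_[np.cross(y,z),y,z])
E
python3 - <<'E'
from h import *
for f in("top0.npz","side0.npz"):
    p,W=cloud(f);w=W.reshape(-1,3)
    c=np.array([.5424,.0345]);th=.258
    ex=np.array([np.cos(th),np.sin(th)]);ey=np.array([-ex[1],ex[0]])
    l=np.c_[(w[:,:2]-c)@ex,(w[:,:2]-c)@ey,w[:,2]]
    m=(abs(l[:,0])<.045)&(abs(l[:,1])<.072)&(l[:,2]>.004)
    L=l[m];print(f,"profile x: z median (mm)")
    print([(int(a),round(float(np.median(L[abs(L[:,0]*1000-a)<1,2]))*1000,0) if (abs(L[:,0]*1000-a)<1).any() else 0) for a in range(-42,44,2)])
    g=L[(L[:,2]<.034)&(abs(L[:,0])<.02)];print("groove pts",len(g),np.median(g[:,0]),"slope",np.polyfit(g[:,1],g[:,0],1))
    t=L[(L[:,2]>.037)&(L[:,2]<.047)]; print("top x range",np.percentile(t[:,0],[.5,99.5]), "y all:",np.percentile(l[(abs(l[:,0])<.03)&(abs(l[:,1])<.1)&(abs(l[:,2]-.042)<.004),1],[.5,99.5]))
# rest profile from side cam: points left of / behind board
p,W=cloud("side0.npz");w=W.reshape(-1,3);
m=(w[:,0]>.48)&(w[:,0]<.68)&(w[:,1]>-.34)&(w[:,1]<-.17)&(w[:,2]>.006)
hs=cv2.cvtColor(p,cv2.COLOR_BGR2HSV).reshape(-1,3)
q=w[m&(hs[:,1]>110)];print("rest saturated",len(q),q.min(0),q.max(0))
for z in range(10,100,10):
    s=q[abs(q[:,2]*1000-z)<5]
    if len(s):print(z,len(s),np.percentile(s[:,0],[5,95]).round(3),np.percentile(s[:,1],[5,95]).round(3))
# handles in top & side
for f in("top0.npz","side0.npz"):
    p,W=cloud(f);w=W.reshape(-1,3);m=(abs(w[:,0]-.505)<.05)&(abs(w[:,1]-.203)<.05)&(w[:,2]>.128)
    q=w[m];print(f,"handle top",len(q),np.percentile(q,[2,98],0).round(4).tolist())
    a=q[q[:,0]<.505];b=q[q[:,0]>.505];print(a.mean(0),b.mean(0))
E
```

```text
top0.npz profile x: z median (mm)
[(-42, 5.0), (-40, 6.0), (-38, 7.0), (-36, 8.0), (-34, 12.0), (-32, 12.0), (-30, 26.0), (-28, 42.0), (-26, 42.0), (-24, 43.0), (-22, 42.0), (-20, 42.0), (-18, 42.0), (-16, 42.0), (-14, 42.0), (-12, 42.0), (-10, 41.0), (-8, 39.0), (-6, 37.0), (-4, 32.0), (-2, 12.0), (0, 13.0), (2, 12.0), (4, 13.0), (6, 35.0), (8, 40.0), (10, 42.0), (12, 41.0), (14, 42.0), (16, 43.0), (18, 42.0), (20, 42.0), (22, 42.0), (24, 43.0), (26, 43.0), (28, 42.0), (30, 41.0), (32, 16.0), (34, 13.0), (36, 6.0), (38, 5.0), (40, 5.0), (42, 5.0)]
groove pts 249 0.0016453180377942961 slope [0.00226838 0.00143197]
top x range [-0.02980302  0.02984784] y all: [-0.07402744  0.0743033 ]
side0.npz profile x: z median (mm)
[(-42, 4.0), (-40, 6.0), (-38, 5.0), (-36, 5.0), (-34, 12.0), (-32, 13.0), (-30, 13.0), (-28, 42.0), (-26, 43.0), (-24, 43.0), (-22, 44.0), (-20, 43.0), (-18, 44.0), (-16, 44.0), (-14, 43.0), (-12, 42.0), (-10, 43.0), (-8, 43.0), (-6, 40.0), (-4, 39.0), (-2, 14.0), (0, 14.0), (2, 13.0), (4, 13.0), (6, 21.0), (8, 40.0), (10, 41.0), (12, 43.0), (14, 43.0), (16, 43.0), (18
[... 302 characters left out ...]
ed 608 [ 0.51453212 -0.31258521  0.00612396] [ 0.61526015 -0.20135706  0.12626742]
10 190 [0.516 0.612] [-0.273 -0.205]
20 61 [0.517 0.606] [-0.277 -0.205]
30 110 [0.517 0.57 ] [-0.296 -0.205]
40 74 [0.523 0.563] [-0.292 -0.204]
50 21 [0.55  0.569] [-0.21  -0.205]
60 22 [0.557 0.581] [-0.211 -0.204]
70 21 [0.564 0.585] [-0.215 -0.206]
80 9 [0.572 0.582] [-0.214 -0.207]
90 9 [0.576 0.585] [-0.272 -0.205]
top0.npz handle top 163 [[0.4792, 0.1828, 0.1288], [0.529, 0.2231, 0.1447]]
[0.48310881 0.20240362 0.13794348] [0.52488808 0.20408481 0.1372301 ]
side0.npz handle top 134 [[0.4791, 0.1842, 0.1285], [0.5305, 0.2243, 0.1437]]
[0.48293861 0.20510832 0.13921719] [0.52509021 0.20498225 0.13655452]
```

```bash
python3 - <<'E'
from plant import robot
from h import *
s=robot.read_state();up=np.array([.576,-.0144,.8173]);yb=[.025,.9997,0]
top=np.array([.602,-.262,.119]);Rg=Rxz(yb,-up)
Rd=Rxz(yb,[0,0,-1])
g=top+.153*up;pre=g+.09*up
print(g,pre)
moveplan(s["tool_pos"],s["orientation"],pre,Rd)
moveplan(pre,Rd.as_rotvec(),pre,Rg)
moveplan(pre,Rg.as_rotvec(),g,Rg)
E
```

```text
[ 0.690128  -0.2642032  0.2440469] [ 0.741968  -0.2654992  0.3176039]
turn [-1.400e-03 -1.000e-03 -1.089e+00] shift(mm, after turn) [284.6 470.4  86.2] |s| 556.5
turn [ 0.6141 -0.     -0.    ] shift(mm, after turn) [0. 0. 0.] |s| 0.0
turn [-0. -0.  0.] shift(mm, after turn) [ 0.  0. 90.] |s| 90.0
```

>>> {"fn": "apply_moves", "kwargs": {
  "series": [
    [[0, 0, 0], [0, 0, -0.121]],
    [[0, 0, 0], [0, 0, -0.121]],
    [[0, 0, 0], [0, 0, -0.121]],
    [[0, 0, 0], [0, 0, -0.121]],
    [[0, 0, 0], [0, 0, -0.121]],
    [[0, 0, 0], [0, 0, -0.121]],
    [[0, 0, 0], [0, 0, -0.121]],
    [[0, 0, 0], [0, 0, -0.121]],
    [[0, 0, 0], [0, 0, -0.121]],
    [[14, 23.5, 0], [0, 0, 0]],
    [[14, 23.5, 0], [0, 0, 0]],
    [[14, 23.5, 0], [0, 0, 0]]
  ],
  "claw": 0.36,
  "newtons": 15
}}

```text
t: 1.1
tool_pos: [0.3365, -0.4979, 0.4041]
orientation: [-2.25, -2.191, -0.001]
force: [0.6, -0.5, -0.2]
opening: 0.0337
gripper_force: 0.0
```

>>> {"fn": "apply_moves", "kwargs": {
  "series": [
    [[14, 23.5, 0], [0, 0, 0]],
    [[14, 23.5, 0], [0, 0, 0]],
    [[14, 23.5, 0], [0, 0, 0]],
    [[14, 23.5, 0], [0, 0, 0]],
    [[14, 23.5, 0], [0, 0, 0]],
    [[14, 23.5, 0], [0, 0, 0]],
    [[14, 23.5, 0], [0, 0, 0]],
    [[14, 23.5, 0], [0, 0, 0]],
    [[14, 23.5, 0], [0, 0, 0]],
    [[14, 23.5, 0], [0, 0, 0]],
    [[14, 23.5, 0], [0, 0, 0]],
    [[14, 23.5, 0], [0, 0, 0]]
  ]
}}

```text
t: 2.1
tool_pos: [0.6233, -0.3365, 0.404]
orientation: [-2.248, -2.193, 0.0]
force: [0.3, -0.6, 0.5]
opening: 0.0333
gripper_force: 0.0
```

>>> {"fn": "apply_moves", "kwargs": {
  "series": [
    [[14, 23.5, 0], [0.1, 0, 0]],
    [[14, 23.5, 0], [0.1, 0, 0]],
    [[14, 16, 0], [0.1, 0, 0]],
    [[14, 16, 0], [0.1, 0, 0]],
    [[14, 16, 0], [0.1, 0, 0]],
    [[0, 10, 0], [0.1, 0, 0]],
    [[0, 0, 0], [0.014, 0, 0]],
    [[0, 0, 0], [0, 0, 0]]
  ]
}}

```text
t: 2.77
tool_pos: [0.7262, -0.2697, 0.3764]
orientation: [-1.885, -1.842, 0.587]
force: [-0.2, -0.4, -0.0]
opening: 0.0336
gripper_force: 0.0
```

```bash
python3 - <<'E'
from plant import robot
from h import *
s=robot.read_state();up=np.array([.576,-.0144,.8173]);yb=[.025,.9997,0]
print(s["t"],s["tool_pos"],s["q"].round(2),s["opening"])
top=np.array([.602,-.262,.119]);Rg=Rxz(yb,-up);g=top+.153*up
moveplan(s["tool_pos"],s["orientation"],g+.06*up,Rg)
c=robot.calibration("wrist");print(c["fx"],c["cx"],c["cy"],np.round(c["extrinsics"],3).tolist())
p,d=robot.read_camera("wrist");cv2.imwrite("pics/w1.png",p)
E
```

```text
2.7667 [ 0.72622566 -0.26967204  0.37635018] [-0.37  1.07  0.33 -0.27  2.32 -0.48] 0.03357398023890444
turn [-0.0053 -0.0015  0.0026] shift(mm, after turn) [ 4.6 46.6 69. ] |s| 83.4
371.64829954431775 319.7897979232139 235.700697472536 [[0.814, -0.017, -0.581, -0.377], [0.116, -0.975, 0.192, -0.351], [-0.57, -0.223, -0.791, 0.647], [0.0, 0.0, 0.0, 1.0]]
```

View pics/w1.png

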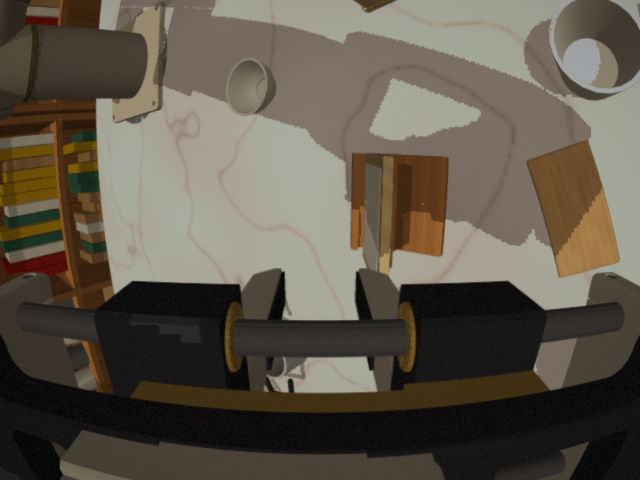

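>>> {"fn": "apply_moves", "kwargs": {
  "series": [
    [[1, 10, 10], [0, 0, 0]],
    [[1, 10, 10], [0, 0, 0]],
    [[1, 10, 10], [0, 0, 0]],
    [[1, 10, 10], [0, 0, 0]],
    [[0.6, 6.6, 10], [0, 0, 0]],
    [[0, 0, 10], [0, 0, 0]],
    [[0, 0, 9], [0, 0, 0]],
    [[0, 0, 0], [0, 0, 0]]
  ]
}}

```text
t: 3.48
tool_pos: [0.7228, -0.2652, 0.2971]
orientation: [-1.889, -1.843, 0.585]
force: [0.3, 0.4, -0.5]
opening: 0.033
gripper_force: 0.0
```

```bash
python3 - <<'E'
from plant import robot
from h import *
s=robot.read_state();up=np.array([.576,-.0144,.8173]);yb=[.025,.9997,0]
print(s["t"],s["tool_pos"],s["q"].round(2),s["opening"])
top=np.array([.602,-.262,.119]);Rg=Rxz(yb,-up);g=top+.153*up
moveplan(s["tool_pos"],s["orientation"],g,Rg)
p,d=robot.read_camera("wrist");cv2.imwrite("pics/w2.png",p)
E
```

```text
3.4833 [ 0.72277669 -0.26519519  0.29711159] [-0.37  1.05  0.5  -0.24  2.17 -0.42] 0.032962815457913595
turn [-0.0018 -0.0013  0.0007] shift(mm, after turn) [ 0.2  3.9 62.2] |s| 62.3
```

View pics/w2.png

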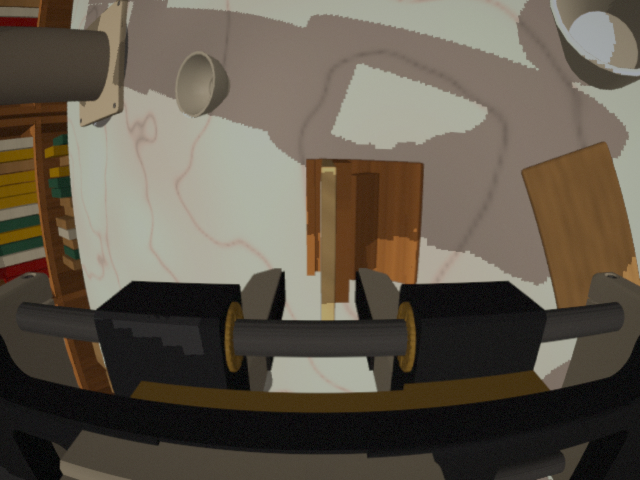

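The board's top edge is vertical at column 328, nearly midway between the fingers (centre about 321), and the carton on the right clears the hand. Moving in for the grasp.

>>> {"fn": "apply_moves", "kwargs": {
  "series": [
    [[0, 4, 8], [0, 0, 0]],
    [[0, 0, 9], [0, 0, 0]],
    [[0, 0, 9], [0, 0, 0]],
    [[0, 0, 9], [0, 0, 0]],
    [[0, 0, 9], [0, 0, 0]],
    [[0, 0, 9], [0, 0, 0]],
    [[0, 0, 9], [0, 0, 0]],
    [[0, 0, 0], [0, 0, 0]]
  ]
}}

```text
t: 4.2
tool_pos: [0.6909, -0.2645, 0.2455]
orientation: [-1.891, -1.844, 0.584]
force: [0.6, -0.7, -0.7]
opening: 0.0337
gripper_force: 0.0
```

>>> {"fn": "apply_moves", "kwargs": {
  "series": [
    [[0, 0, 0], [0, 0, 0]],
    [[0, 0, 0], [0, 0, 0]],
    [[0, 0, 0], [0, 0, 0]],
    [[0, 0, 0], [0, 0, 0]],
    [[0, 0, 0], [0, 0, 0]],
    [[0, 0, 0], [0, 0, 0]]
  ],
  "claw": 0,
  "newtons": 15
}}

```text
t: 4.7
tool_pos: [0.6919, -0.2645, 0.2479]
orientation: [-1.893, -1.847, 0.583]
force: [3.0, -0.3, 2.0]
opening: 0.0078
gripper_force: 15.0
```

Gripped: the opening is 7.8 mm, matching the board thickness. Lift along the board, back off up and toward the robot, then bring it upright and yaw to the groove.

>>> {"fn": "apply_moves", "kwargs": {
  "series": [
    [[0, 0, -6], [0, 0, 0]],
    [[0, 0, -12], [0, 0, 0]],
    [[0, 0, -14], [0, 0, 0]],
    [[0, 0, -14], [0, 0, 0]],
    [[0, 0, -14], [0, 0, 0]],
    [[0, 0, -12], [0, 0, 0]],
    [[0, -28, -5], [0, 0, 0]],
    [[0, -28, -5], [0, 0, 0]],
    [[0, -28, -5], [0, 0, 0]],
    [[0, -28, -5], [0, 0, 0]],
    [[0, -28, -5], [0, 0, 0]],
    [[0, -28, -5], [0, 0, 0]]
  ]
}}

```text
t: 5.7
tool_pos: [0.6117, -0.2624, 0.4284]
orientation: [-1.892, -1.845, 0.583]
force: [-0.1, -0.5, 0.5]
opening: 0.008
gripper_force: 15.0
```

>>> {"fn": "apply_moves", "kwargs": {
  "series": [
    [[0, 0, 0], [-0.102, 0, 0]],
    [[0, 0, 0], [-0.102, 0, 0]],
    [[0, 0, 0], [-0.102, 0, 0]],
    [[0, 0, 0], [-0.102, 0, 0]],
    [[0, 0, 0], [-0.102, 0, 0]],
    [[0, 0, 0], [-0.102, 0, 0]],
    [[0, 0, 0], [0, 0, -0.094]],
    [[0, 0, 0], [0, 0, -0.094]],
    [[0, 0, 0], [0, 0, -0.094]],
    [[0, 0, 0], [0, 0, 0]]
  ]
}}

```text
t: 6.53
tool_pos: [0.6125, -0.2626, 0.4278]
orientation: [-1.913, -2.492, 0.0]
force: [0.1, -0.1, -0.2]
opening: 0.0078
gripper_force: 15.0
```

```bash
python3 - <<'E'
from plant import robot
from h import *
s=robot.read_state();th=.258
print(s["t"],s["tool_pos"],s["q"].round(2),s["opening"],s["force"])
Rg=Rxz([-np.sin(th),np.cos(th),0],[0,0,-1])
moveplan(s["tool_pos"],s["orientation"],[.5439,.0349,.38],Rg)
E
```

```text
6.5333 [ 0.61252354 -0.2625689   0.42777307] [-0.48  0.3   1.25 -0.    1.59 -0.74] 0.007808095619862775 [ 0.12159743 -0.11803319 -0.23949728]
turn [-0.0004 -0.      0.0035] shift(mm, after turn) [305.1   9.5  47.8] |s| 309.0
```

>>> {"fn": "apply_moves", "kwargs": {
  "series": [
    [[15, 0.8, 2], [0, 0, 0]],
    [[27, 0.8, 3], [0, 0, 0]],
    [[27, 0.8, 3], [0, 0, 0]],
    [[27, 0.8, 3], [0, 0, 0]],
    [[27, 0.8, 3], [0, 0, 0]],
    [[27, 0.8, 3], [0, 0, 0]],
    [[27, 0.8, 3], [0, 0, 0]],
    [[27, 0.8, 3], [0, 0, 0]],
    [[27, 0.8, 3], [0, 0, 0]],
    [[27, 0.8, 3], [0, 0, 0]],
    [[27, 0.8, 3], [0, 0, 0]],
    [[20, 0.7, 3], [0, 0, 0]]
  ]
}}

```text
t: 7.53
tool_pos: [0.5437, 0.0368, 0.3926]
orientation: [-1.921, -2.485, -0.0]
force: [-0.4, -0.3, -0.1]
opening: 0.0077
gripper_force: 15.0
```

>>> {"fn": "apply_moves", "kwargs": {
  "series": [
    [[0, 0, 3], [0, 0, 0]],
    [[0, 0, 2], [0, 0, 0]],
    [[0, 0, 0], [0, 0, 0]],
    [[0, 0, 0], [0, 0, 0]]
  ]
}}

```text
t: 7.87
tool_pos: [0.5445, 0.034, 0.3873]
orientation: [-1.921, -2.486, 0.001]
force: [-0.3, -0.4, -0.3]
opening: 0.0077
gripper_force: 15.0
```

```bash
python3 - <<'E'
from plant import robot
from h import *
s=robot.read_state();th=.258
print(s["t"],s["tool_pos"],s["opening"],s["force"])
Rg=Rxz([-np.sin(th),np.cos(th),0],[0,0,-1])
moveplan(s["tool_pos"],s["orientation"],[.5439,.0349,.305],Rg)
for n in("side","top"):
    c=robot.calibration(n);p,d=robot.read_camera(n);np.savez(f"{n}1.npz",p=p,d=d,**c)
    if n=="side":img=cv2.resize(p[140:340,220:460],None,fx=3,fy=3,interpolation=cv2.INTER_CUBIC);cv2.imwrite("pics/s1.png",img)
    # board pose from cloud: points in stand frame
    _,W=cloud(f"{n}1.npz");w=W.reshape(-1,3);ex=np.array([np.cos(th),np.sin(th)]);ey=np.array([-ex[1],ex[0]])
    l=np.c_[(w[:,:2]-[.5439,.0349])@ex,(w[:,:2]-[.5439,.0349])@ey,w[:,2]]
    m=(abs(l[:,0])<.02)&(abs(l[:,1])<.075)&(l[:,2]>.06)&(l[:,2]<.2);q=l[m]
    if len(q)>20:
        print(n,len(q),"x",np.percentile(q[:,0],[5,50,95]).round(4),"y",np.percentile(q[:,1],[1,99]).round(4),"z",np.percentile(q[:,2],[1,99]).round(4))
        A=np.c_[q[:,1:],np.ones(len(q))];print(np.linalg.lstsq(A,q[:,0],rcond=None)[0].round(4))
E
```

```text
7.8667 [0.54452123 0.03399227 0.38733189] 0.007656298166801049 [-0.26606693 -0.4107352  -0.3037292 ]
turn [-0.0005  0.0003 -0.0028] shift(mm, after turn) [ 1.  -0.4 82.3] |s| 82.3
side 124 x [-0.0034 -0.0012  0.0048] y [-0.0364  0.0555] z [0.1129 0.1973]
[ 0.0686 -0.0014 -0.0026]
```

View pics/s1.png

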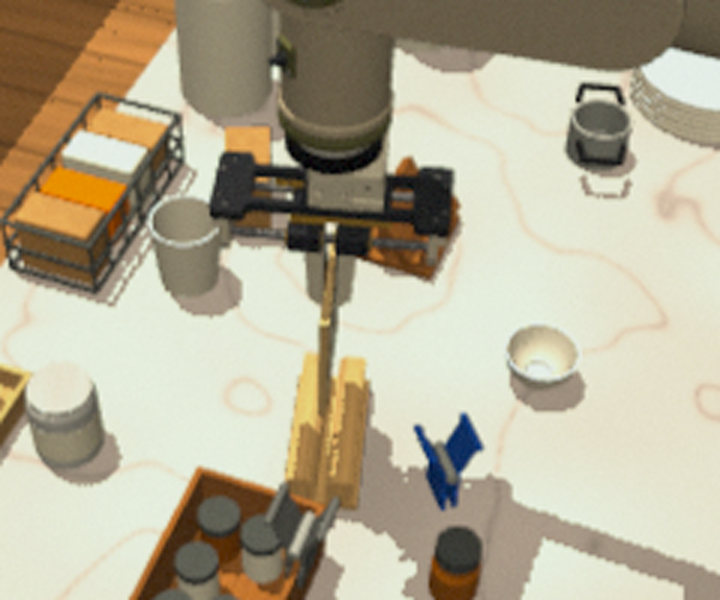

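The board hangs edge-on above the groove, with its lower end near (325,490) in line with the slot. Lowering it.

>>> {"fn": "apply_moves", "kwargs": {
  "series": [
    [[0.5, 0, 12], [0, 0, 0]],
    [[0.5, 0, 15], [0, 0, 0]],
    [[0, 0, 15], [0, 0, 0]],
    [[0, 0, 12], [0, 0, 0]],
    [[0, 0, 10], [0, 0, 0]],
    [[0, 0, 9], [0, 0, 0]],
    [[0, 0, 9], [0, 0, 0]],
    [[0, 0, 4], [0, 0, 0]],
    [[0, 0, 4], [0, 0, 0]],
    [[0, 0, 0], [0, 0, 0]]
  ]
}}

```text
t: 8.8
tool_pos: [0.5438, 0.0358, 0.2966]
orientation: [-1.918, -2.487, 0.001]
force: [-0.9, 0.2, -1.0]
opening: 0.0079
gripper_force: 15.0
```

>>> {"fn": "apply_moves", "kwargs": {
  "series": [
    [[0, 0, 2], [0, 0, 0]],
    [[0, 0, 2], [0, 0, 0]],
    [[0, 0, 2], [0, 0, 0]],
    [[0, 0, 0], [0, 0, 0]]
  ]
}}

```text
t: 9.13
tool_pos: [0.5439, 0.0358, 0.2911]
orientation: [-1.918, -2.488, 0.001]
force: [-3.1, -0.8, -2.4]
opening: 0.0078
gripper_force: 15.0
```

>>> {"fn": "apply_moves", "kwargs": {
  "series": [
    [[0, 0, 1], [0, 0, 0]],
    [[0, 0, 1], [0, 0, 0]],
    [[0, 0, 1], [0, 0, 0]],
    [[0, 0, 0], [0, 0, 0]]
  ]
}}

```text
t: 9.47
tool_pos: [0.5445, 0.036, 0.2899]
orientation: [1.917, 2.487, 0.002]
force: [-6.2, 0.2, 10.1]
opening: 0.0082
gripper_force: 15.1
```

Floor reached: 10 N upward at z = 0.290, as predicted. Releasing.

>>> {"fn": "apply_moves", "kwargs": {
  "series": [
    [[0, 0, 0], [0, 0, 0]],
    [[0, 0, 0], [0, 0, 0]],
    [[0, 0, 0], [0, 0, 0]],
    [[0, 0, 0], [0, 0, 0]],
    [[0, 0, 0], [0, 0, 0]],
    [[0, 0, 0], [0, 0, 0]]
  ],
  "claw": 0.45
}}

```text
t: 9.97
tool_pos: [0.544, 0.0358, 0.2882]
orientation: [-1.918, -2.488, 0.0]
force: [0.6, 0.0, -0.2]
opening: 0.0406
gripper_force: 0.0
```

>>> {"fn": "apply_moves", "kwargs": {
  "series": [
    [[0, 0, -6], [0, 0, 0]],
    [[0, 0, -12], [0, 0, 0]],
    [[0, 0, -20], [0, 0, 0]],
    [[0, 0, -25], [0, 0, 0]],
    [[0, 0, -25], [0, 0, 0]],
    [[0, 0, -20], [0, 0, 0]],
    [[0, 0, 0], [0, 0, 0]]
  ]
}}

```text
t: 10.55
tool_pos: [0.5452, 0.0358, 0.4032]
orientation: [1.914, 2.482, 0.008]
force: [1.1, -0.4, 0.6]
opening: 0.042
gripper_force: 0.0
```

```bash
python3 - <<'E'
from plant import robot
from h import *
s=robot.read_state();th=.258
print(s["t"],s["tool_pos"],s["q"].round(2),s["opening"],s["force"])
n="side"
c=robot.calibration(n);p,d=robot.read_camera(n);np.savez(f"{n}2.npz",p=p,d=d,**c)
cv2.imwrite("pics/s2.png",cv2.resize(p[200:360,240:440],None,fx=3.5,fy=3.5,interpolation=cv2.INTER_CUBIC))
_,W=cloud(f"{n}2.npz");w=W.reshape(-1,3);ex=np.array([np.cos(th),np.sin(th)]);ey=np.array([-ex[1],ex[0]])
l=np.c_[(w[:,:2]-[.5439,.0349])@ex,(w[:,:2]-[.5439,.0349])@ey,w[:,2]]
m=(abs(l[:,0])<.03)&(abs(l[:,1])<.075)&(l[:,2]>.055)&(l[:,2]<.15);q=l[m]
print(len(q),"x",np.percentile(q[:,0],[5,50,95]).round(4),"y",np.percentile(q[:,1],[1,99]).round(4),"z",np.percentile(q[:,2],[1,99]).round(4))
t=q[q[:,2]>.127];print("top edge",len(t),t.mean(0).round(4),np.polyfit(t[:,1],t[:,0],1).round(3))
# clip approach: tool y along world x
Rg=Rxz([0,1,0],[0,0,-1]);moveplan(s["tool_pos"],s["orientation"],[.5042,.2035,.136+.167+.08],Rg)
E
```

```text
10.55 [0.5452279  0.03582417 0.4032287 ] [-0.03 -0.02  1.65  0.    1.51 -0.29] 0.041976045665194354 [ 1.07558985 -0.36163661  0.55350533]
212 x [-0.0037 -0.0008  0.0041] y [-0.0521  0.0574] z [0.0569 0.1358]
top edge 102 [0.001  0.0045 0.1328] [0.001 0.001]
turn [0.0091 0.0014 0.2572] shift(mm, after turn) [167.7 -41.   20.2] |s| 173.8
```

View pics/s2.png

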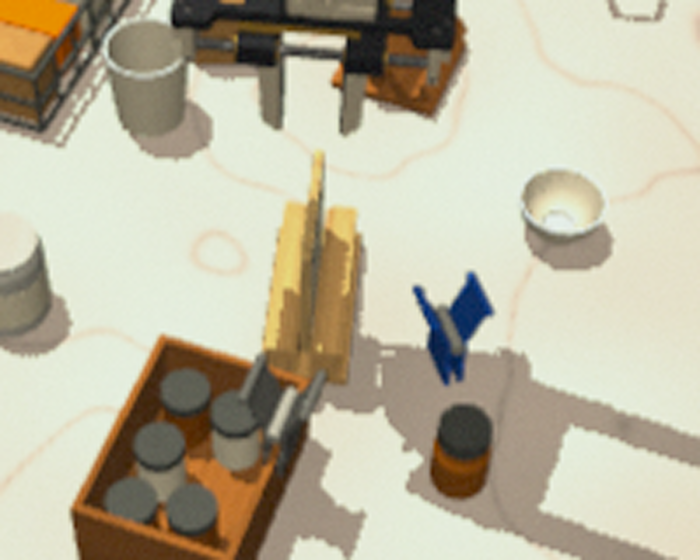

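The board stands upright in the slot: top edge at z = 0.133, 1 mm off the groove axis. Moving on to the clip.

>>> {"fn": "apply_moves", "kwargs": {
  "series": [
    [[0, 0, 0], [0, 0, 0.086]],
    [[0, 0, 0], [0, 0, 0.086]],
    [[0, 0, 0], [0, 0, 0.085]],
    [[21, -5, 0], [0, 0, 0]],
    [[21, -5, 0], [0, 0, 0]],
    [[21, -5, 0], [0, 0, 0]],
    [[21, -5, 0], [0, 0, 0]],
    [[21, -5, 0], [0, 0, 0]],
    [[21, -5, 0], [0, 0, 0]],
    [[21, -5, 0], [0, 0, 0]],
    [[21, -5, 0], [0, 0, 0]],
    [[0, 0, 0], [0, 0, 0]]
  ],
  "claw": 0.88
}}

```text
t: 11.6
tool_pos: [0.5028, 0.2066, 0.3954]
orientation: [-2.217, -2.223, 0.001]
force: [-0.9, 0.0, 0.2]
opening: 0.082
gripper_force: 0.0
```

```bash
python3 - <<'E'
from plant import robot
from h import *
s=robot.read_state()
print(s["t"],s["tool_pos"],s["q"].round(2),s["opening"],s["force"])
Rg=Rxz([0,1,0],[0,0,-1]);moveplan(s["tool_pos"],s["orientation"],[.5042,.2035,.136+.167],Rg)
p,d=robot.read_camera("wrist");cv2.imwrite("pics/w3.png",p)
E
```

```text
11.6 [0.50276822 0.20660345 0.39542491] [ 0.3  -0.02  1.66  0.    1.5   0.29] 0.08199605610648876 [-0.90720308  0.03509898  0.17979924]
turn [-0.002  -0.001   0.0028] shift(mm, after turn) [-3.1  1.4 92.4] |s| 92.5
```

View pics/w3.png

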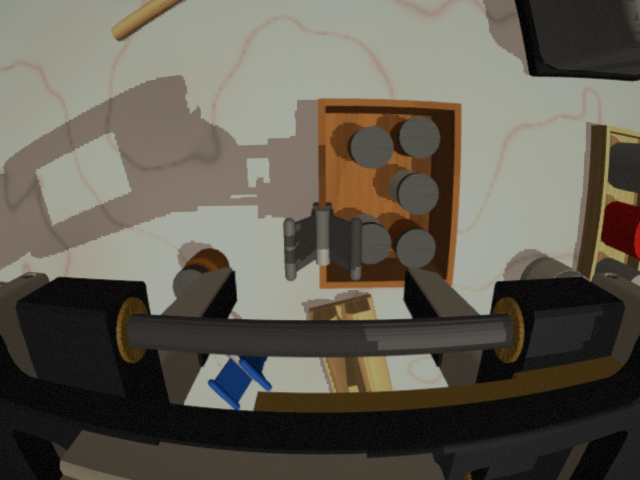

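The clip's handles are at columns 291 and 356 (middle 323), centred between the fingers, and it's the grey one on the box wall. Descending, then squeezing.

>>> {"fn": "apply_moves", "kwargs": {
  "series": [
    [[-1.5, 0.7, 10], [0, 0, 0]],
    [[-1.5, 0.7, 14], [0, 0, 0]],
    [[0, 0, 14], [0, 0, 0]],
    [[0, 0, 14], [0, 0, 0]],
    [[0, 0, 12], [0, 0, 0]],
    [[0, 0, 12], [0, 0, 0]],
    [[0, 0, 10], [0, 0, 0]],
    [[0, 0, 6], [0, 0, 0]],
    [[0, 0, 0], [0, 0, 0]],
    [[0, 0, 0], [0, 0, 0]]
  ]
}}

```text
t: 12.48
tool_pos: [0.5055, 0.2007, 0.3042]
orientation: [-2.221, -2.221, 0.001]
force: [1.0, 0.4, 0.2]
opening: 0.082
gripper_force: 0.0
```

>>> {"fn": "apply_moves", "kwargs": {
  "series": [
    [[0, 0, 0], [0, 0, 0]],
    [[0, 0, 0], [0, 0, 0]],
    [[0, 0, 0], [0, 0, 0]],
    [[0, 0, 0], [0, 0, 0]],
    [[0, 0, 0], [0, 0, 0]],
    [[0, 0, 0], [0, 0, 0]],
    [[0, 0, 0], [0, 0, 0]],
    [[0, 0, 0], [0, 0, 0]],
    [[0, 0, 0], [0, 0, 0]]
  ],
  "claw": 0,
  "newtons": 25
}}

```text
t: 13.23
tool_pos: [0.5054, 0.2008, 0.3042]
orientation: [-2.221, -2.221, 0.0]
force: [0.2, -0.1, -0.7]
opening: 0.0294
gripper_force: 25.0
```

Fully squeezed: 29.4 mm, against about 31 mm expected. Lifting.

>>> {"fn": "apply_moves", "kwargs": {
  "series": [
    [[0, 0, -5], [0, 0, 0]],
    [[0, 0, -10], [0, 0, 0]],
    [[0, 0, -14], [0, 0, 0]],
    [[0, 0, -16], [0, 0, 0]],
    [[0, 0, -16], [0, 0, 0]],
    [[0, 0, -16], [0, 0, 0]],
    [[0, 0, -16], [0, 0, 0]],
    [[0, 0, -16], [0, 0, 0]],
    [[0, 0, -10], [0, 0, 0]],
    [[0, 0, 0], [0, 0, 0]],
    [[0, 0, 0], [0, 0, 0]]
  ]
}}

```text
t: 14.15
tool_pos: [0.5056, 0.2008, 0.424]
orientation: [2.221, 2.221, 0.002]
force: [-0.3, 0.7, -0.7]
opening: 0.0293
gripper_force: 25.0
```

```bash
python3 - <<'E'
from plant import robot
from h import *
s=robot.read_state();th=.258
print(s["t"],s["tool_pos"],s["opening"],s["force"],s["gripper_force"])
n="side";c=robot.calibration(n);p,d=robot.read_camera(n);np.savez(f"{n}3.npz",p=p,d=d,**c)
cv2.imwrite("pics/s3.png",cv2.resize(p[190:360,230:440],None,fx=3.5,fy=3.5,interpolation=cv2.INTER_CUBIC))
_,W=cloud(f"{n}3.npz");w=W.reshape(-1,3);tp=s["tool_pos"]
m=(abs(w[:,0]-tp[0])<.05)&(abs(w[:,1]-tp[1])<.06)&(w[:,2]>tp[2]-.29)&(w[:,2]<tp[2]-.188)
q=w[m]-tp;print(len(q),np.percentile(q,[1,99],0).round(4).tolist())
for a in range(-280,-185,10):
    k=q[abs(q[:,2]*1000-a)<5]
    if len(k):print(a,len(k),np.percentile(k[:,0],[2,98]).round(4),np.percentile(k[:,1],[2,98]).round(4))
ex=np.array([np.cos(th),np.sin(th)]);ey=np.array([-ex[1],ex[0]])
tgt=np.array([.5439,.0349])+.001*ex+.003*ey
Rg=Rxz([-np.sin(th),np.cos(th),0],[0,0,-1]);moveplan(tp,s["orientation"],[*tgt,.42],Rg)
E
```

```text
14.15 [0.50555817 0.20084937 0.42404192] 0.029260926392405403 [-0.29355435  0.71384863 -0.69117836] 24.97018575668335
277 [[-0.0214, -0.0159, -0.2499], [0.0154, 0.0243, -0.189]]
-250 24 [-0.0219  0.0172] [-0.0156  0.0241]
-240 41 [-0.0202  0.0157] [-0.016   0.0247]
-230 46 [-0.0174  0.0134] [-0.0109  0.0228]
-220 40 [-0.015   0.0103] [-0.0128  0.0212]
-210 43 [-0.0108  0.0074] [-0.0097  0.0237]
-200 57 [-0.0095  0.0069] [-0.013   0.0236]
-190 26 [-0.0102  0.0093] [-0.0119  0.0206]
turn [ 1.400e-03 -2.000e-04 -2.579e-01] shift(mm, after turn) [-167.2   -4.3    4. ] |s| 167.3
```

View pics/s3.png

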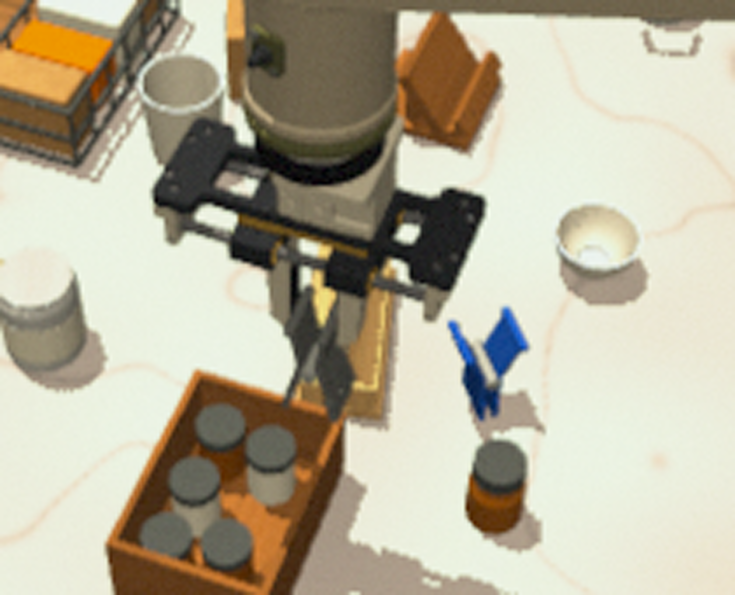

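Clip held open and symmetric: tips 250 mm ahead of the TCP and about 39 mm across the outside. Turning and carrying it over the board.

>>> {"fn": "apply_moves", "kwargs": {
  "series": [
    [[0, 0, 0], [0, 0, -0.086]],
    [[0, 0, 0], [0, 0, -0.086]],
    [[0, 0, 0], [0, 0, -0.086]],
    [[-12, 0, 0], [0, 0, 0]],
    [[-24, -0.5, 0], [0, 0, 0]],
    [[-24, -0.5, 0], [0, 0, 0]],
    [[-24, -0.5, 0], [0, 0, 0]],
    [[-24, -0.5, 0], [0, 0, 0]],
    [[-24, -0.5, 0], [0, 0, 0]],
    [[-24, 0, 0], [0, 0, 0]],
    [[-14, 0, 0], [0, 0, 0]],
    [[0, 0, 0], [0, 0, 0]]
  ]
}}

```text
t: 15.2
tool_pos: [0.5467, 0.0329, 0.4223]
orientation: [-1.923, -2.483, 0.003]
force: [0.7, 0.6, -0.5]
opening: 0.0295
gripper_force: 25.0
```

```bash
python3 - <<'E'
from plant import robot
from h import *
s=robot.read_state();th=.258
print(s["t"],s["tool_pos"],s["opening"],s["force"],s["gripper_force"])
n="side";c=robot.calibration(n);p,d=robot.read_camera(n);np.savez(f"{n}4.npz",p=p,d=d,**c)
_,W=cloud(f"{n}4.npz");w=W.reshape(-1,3);tp=s["tool_pos"]
ex=np.array([np.cos(th),np.sin(th)]);ey=np.array([-ex[1],ex[0]])
l=np.c_[(w[:,:2]-[.5439,.0349])@ex,(w[:,:2]-[.5439,.0349])@ey,w[:,2]]
B=l[(abs(l[:,0])<.03)&(abs(l[:,1])<.075)&(l[:,2]>.10)&(l[:,2]<.14)]
t=B[B[:,2]>.126];print("top edge",len(t),t.mean(0).round(4),np.percentile(t,[2,98],0).round(4).tolist())
C=l[(abs(l[:,0])<.04)&(abs(l[:,1])<.05)&(l[:,2]>.155)&(l[:,2]<.235)]
for a in range(160,240,10):
    k=C[abs(C[:,2]*1000-a)<5]
    if len(k):print(a,len(k),np.percentile(k[:,0],[2,98]).round(4),np.percentile(k[:,1],[2,98]).round(4))
Rg=Rxz([-np.sin(th),np.cos(th),0],[0,0,-1]);moveplan(tp,s["orientation"],[*([.5439,.0349]+.001*ex+.001*ey),.362],Rg)
E
```

```text
15.2 [0.54669392 0.03285773 0.4223318 ] 0.029510176269215857 [ 0.68192994  0.57481141 -0.49856864] 24.972344040870667
top edge 101 [0.     0.0068 0.1326] [[-0.0037, -0.045, 0.1269], [0.004, 0.0563, 0.1363]]
170 13 [-0.0201  0.0201] [-0.0205  0.0189]
180 28 [-0.0196  0.0186] [-0.0159  0.0197]
190 32 [-0.0169  0.0173] [-0.0129  0.021 ]
200 30 [-0.0143  0.014 ] [-0.0169  0.0176]
210 34 [-0.0107  0.0119] [-0.0127  0.0219]
220 53 [-0.0061  0.0089] [-0.0229  0.0211]
230 24 [-0.0082  0.012 ] [-0.0139  0.0194]
turn [-0.0017  0.0005 -0.0051] shift(mm, after turn) [ 3.7 -1.2 60.3] |s| 60.5
```

The clip is centred over the board's edge (both at x ≈ 0). Lowering 60 mm.

>>> {"fn": "apply_moves", "kwargs": {
  "series": [
    [[0, 0, 4], [0, 0, 0]],
    [[0, 0, 7], [0, 0, 0]],
    [[0, 0, 7], [0, 0, 0]],
    [[0, 0, 7], [0, 0, 0]],
    [[0, 0, 7], [0, 0, 0]],
    [[0, 0, 7], [0, 0, 0]],
    [[0, 0, 7], [0, 0, 0]],
    [[0, 0, 7], [0, 0, 0]],
    [[0, 0, 5], [0, 0, 0]],
    [[0, 0, 2], [0, 0, 0]],
    [[0, 0, 0], [0, 0, 0]],
    [[0, 0, 0], [0, 0, 0]]
  ]
}}

```text
t: 16.25
tool_pos: [0.5465, 0.0358, 0.3634]
orientation: [1.917, 2.489, -0.0]
force: [-0.3, -0.2, 0.7]
opening: 0.0294
gripper_force: 25.0
```

```bash
python3 - <<'E'
from plant import robot
from h import *
s=robot.read_state();th=.258
print(s["t"],s["tool_pos"],s["opening"],s["force"],s["gripper_force"],abs(s["dq"]).max())
n="side";c=robot.calibration(n);p,d=robot.read_camera(n);np.savez(f"{n}5.npz",p=p,d=d,**c)
cv2.imwrite("pics/s5.png",cv2.resize(p[200:320,260:400],None,fx=5,fy=5,interpolation=cv2.INTER_CUBIC))
_,W=cloud(f"{n}5.npz");w=W.reshape(-1,3)
ex=np.array([np.cos(th),np.sin(th)]);ey=np.array([-ex[1],ex[0]])
l=np.c_[(w[:,:2]-[.5439,.0349])@ex,(w[:,:2]-[.5439,.0349])@ey,w[:,2]]
B=l[(abs(l[:,0])<.02)&(l[:,1]>.03)&(l[:,1]<.075)&(l[:,2]>.126)&(l[:,2]<.14)];print("edge",len(B),B.mean(0).round(4))
C=l[(abs(l[:,0])<.04)&(abs(l[:,1])<.024)&(l[:,2]>.1)&(l[:,2]<.18)]
for a in range(105,180,10):
    k=C[abs(C[:,2]*1000-a)<5]
    if len(k):print(a,len(k),np.percentile(k[:,0],[2,98]).round(4))
E
```

```text
16.25 [0.54645763 0.03575874 0.36343691] 0.029434364347410726 [-0.29738603 -0.21092318  0.69833991] 24.97266322374344 0.007947004230219108
edge 31 [0.0002 0.045  0.1321]
105 4 [-0.0043  0.0215]
115 24 [-0.0194  0.021 ]
125 28 [-0.0169  0.0185]
135 41 [-0.0151  0.0166]
145 27 [-0.0114  0.0152]
155 50 [-0.008   0.0107]
165 29 [-0.0063  0.0095]
175 22 [-0.0153  0.0186]
```

View pics/s5.png

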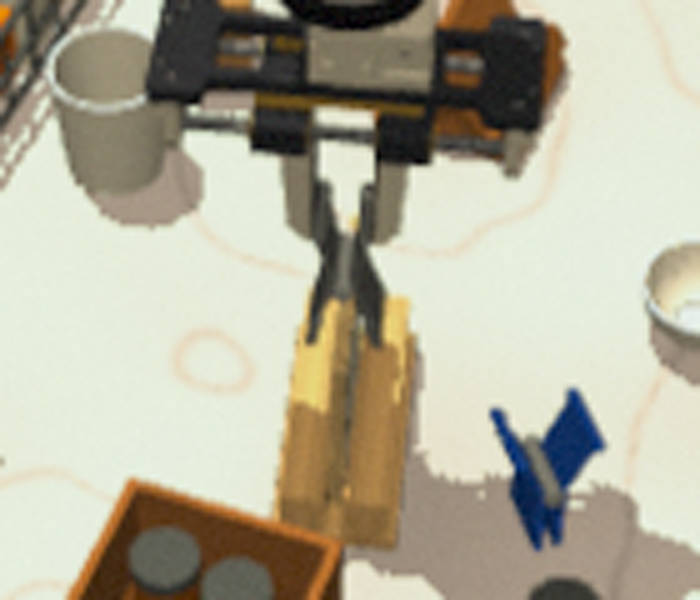

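The jaws straddle the board (tips at crop (312,340) and (378,345), board edge between them). The tips are about 20 mm below the top edge, with no contact force. Handing in.

```bash
python3 -c "
from plant import robot
print(robot.close_job())"
```

```text
the job is handed in; nothing more can be done
None
```

The job is handed in at about 16 s of the 54 s allowed: the board stands released in the slot, and the grey clip is held wide open over its top edge, about 2 cm deep with no contact force measured; the judge's verdict was not shown.

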